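# Load the lever press: stagger the slotted weights on its hanger

### The arm

A 6-joint arm with a two-finger parallel gripper is mounted at the origin on a cart in front of the work surface, level with it; the furniture and walls round the work are solid. World frame = base frame: x ahead of the robot, y to its left, z up, the work surface at z = 0. Lengths are in mm, angles in rad, forces in N, time in s.
With the tool pointing down it reaches from about 275 to 825 mm from the base axis. Payload 4.9 kg.
Tool frame: the origin (TCP) lies at the very end of the fingers, on their centre line; the grasp point (between the pads) lies 19 mm behind it; z points along the fingers, y is the line along which they close (so a half turn about z gives the same grasp; the last joint's range is limited). The gripper opens to 85 mm and grips with 20 to 120 N. Pads are 22 mm wide; open, the fingers measure 114 mm over their backs; the gripper's body (76 mm by 85 mm) begins 54 mm behind the grasp point. The pads swing forward as they close: fully open they stand 13 mm farther back than shut.
Start: joints at [1.057, 0.326, -0.193, 1.052, 0, 1.437], TCP at [203.9, 510.826, 231.281] pointing down, gripper open.
Joint ranges: [-2.65, 2.65], [-0.97, 1.79], [-1.3, 1.35], [-1.93, 2.1], [-1.47, 1.37], [-3.14, 3.14]. Speed limits (rad/s): [2.57, 2.57, 3.14, 3.14, 3.14, 3.14].

### API

Orientations are given as [roll, pitch, yaw] about the fixed x, y, z axes, in that order (R = Rz(yaw) Ry(pitch) Rx(roll)).
In Python, from bench import bot, solve_ik, imaging gives the robot as it stands. Calls block until the motion is done:
- bot.move_ptp(position, orientation): joint-space move of the TCP to a pose.
- bot.movel(position, rot=None, max_speed=150, threshold=None): straight line of the TCP; rot=None keeps the orientation; max_speed is the mean speed in mm/s. With threshold (N) it stops when the force on the tool has changed by that much, and returns True; else False.
- bot.move_j(angles): joint-space move.
- bot.grip(opening, effort=None): opening from 0.0 (shut) to 1.0 (fully open); effort is the grip in N (None keeps the last); returns when the fingers have stopped.
- bot.dwell(seconds).
- solve_ik(position, orientation): joint angles nearest the present ones, or None.
- bot.get_state(): the state.
- imaging.capture(name): name is "side" or "top"; returns the picture (384x512x3 uint8, blue, green, red); there is no depth.
- imaging.camera_model(name): a dict with "K" (3x3 intrinsics, pixels), "position" and "rotation" of the camera in the world. Camera axes: x right, y up, looking along -z (the intrinsics and any distortion apply to the point x, -y, -z); pixel columns grow to the right and rows downward; lengths in mm; the calibration is good to about 2 mm. A picture is of the moment at which its call begins. camera_model takes no time and is no camera call.
A pose or a line that the arm cannot do raises bot.IKError and nothing moves.
- bot.sign_off(): hands the job in; it is judged then, once.
The state is a dict: "t": time; "qpos": joint angles; "joint_velocities": joint speeds; "effort": joint torques, N m; "tcp_pos": TCP position; "orientation": TCP orientation; "contact_force": force on the tool from outside, world axes, zero at the start; "wrist_torque": the same for the moment, N m; "opening": opening from 0.0 (shut) to 1.0 (fully open); "gripper_force": force on a finger pad.
Only numpy, scipy, OpenCV 4.12 (cv2) and the standard library are available. Lean on these libraries where they do the work, as an engineer would, in place of code of your own. Each camera call takes 0.05 s, during which the arm holds its last target. There are 200 camera calls.

### The job

The lever press is to clamp the cover glass on the well plate, but its hanger carries only the large and middle slotted weights, and those two were left with their slots in line. Turn the middle weight about the stem so that its slot points at least a quarter turn away from the large one's, then hang the small weight from the bench on top, with its slot at least a quarter turn away from the middle one's. Every weight must end flat on the stack with the stem fully home at the end of its slot, the beam sunk under the weights alone, and nothing else on the bench disturbed.

Things in the scene. Friction and masses are not known exactly. Their poses are not given: they have to be found in the camera images.
- press: Fixed white lever press. Origin on the bench under the hanger's stem (beam up); +z up, +y = the way the beam runs from hanger to pivot. Base 150 mm wide (x), y = 60 to 235 mm, 16 mm high; on it a well plate under the platen (112 x 72 mm, centre y = 118, top 54 mm high, 12 mm rod up to the beam). Below y = 60 mm nothing of it stands round the hanger but the beam's end above.
- pivot (a point): Axis of the beam's pivot, 165 mm above the bench, 200 mm from the hanger, between two uprights 184 mm high. The beam is a bar 12 mm wide and 18 mm high, centred on this height when up, from 9 mm beyond the hanger's pin to 22 mm behind the pivot.
- beam (a joint): Angle of the beam, rad: 0 = up, at its stop, held by the return spring with the large and middle weights on; 0.12 = down, the platen clamping the plate; the hanger sinks 24 mm on the way. At the hanger the spring gives way to about 0.4 N more and is fully down with about 1.5 N more; the small weight (2.1 N) does that.
- hanger: Steel weight hanger. Origin: centre of the upper face of its pan (54 mm across, 6 mm thick), 55 mm above the bench when the beam is up; +z up the stem, axes as the press's. Stem 8 mm thick, free up to 89 mm above the pan, then a fork 24 mm wide (x), pinned to the beam 110 mm above the pan. It swings freely about that pin along its own y, is stiff along x and cannot turn about the stem.
- large_weight: Large slotted weight, steel, 0.35 kg, on the pan: disc 68 mm across, 12 mm thick; origin at its centre on the underside, +z up. An open slot 11 mm wide runs from the centre to the rim along +x (mouth flared to 16 mm); its closed end meets the stem when the stem is at the centre. Along -x a flat tongue, 16 mm wide, 6 mm thick, flush with the top face, reaches 94 mm from the centre.
- middle_weight: Middle slotted weight, 0.32 kg: like the large one but 60 mm across and 14 mm thick; same slot and tongue (reach 94 mm, flush with the top face, underside 8 mm above the weight below). Starts on the large weight with the stem home, slots within 0.15 rad of each other. It turns about the stem with under 1 N at the tongue.
- small_weight: Small slotted weight, 0.215 kg: like the others but 52 mm across and 12 mm thick; same slot and tongue (reach 94 mm; top 12 mm, underside 6 mm above the weight's underside). Starts flat on the bench, right of the hanger.
- middle_slot (a point): Point on the middle weight's upper face, 30 mm from its centre along its slot: the slot's mouth.
- small_slot (a point): Point level with the small weight's upper face, 30 mm from its centre along its slot: just outside its mouth.
- tip_box: Bystander: grey pipette-tip box with a clear lid, 92 x 122 x 58 mm, at the back right; origin at the centre of its underside.
- glass_bottle: Bystander: round glass reagent bottle with a blue screw cap, 56 mm across, 104 mm high, right of the small weight; origin at the centre of its underside.
- marker_back: Bystander: black felt marker 130 mm long lying on the bench behind the hanger, in front of the pipette stands; origin under its middle, long axis its y.
- marker_front: Bystander: black felt marker 130 mm long lying near the front edge, left of the hanger; origin under its middle, long axis its y.
There are look-alikes about, which are no part of the job. Leave any orange look-alike of the small_weight alone.

How it is judged:
By the outcome, as a careful person would: the job done as asked, in the order asked, and still so for the second after the job is handed in, with the robot touching nothing.
It also fails if it takes over 72 s, if anything falls off the work surface, if the arm or the gripper's body presses on something with over 40 N, if the wrist force passes 120 N, or if a joint passes its speed limit or range.

## Working session

There is one attempt and no reset: what is moved stays moved. The work goes in short steps, each a Python script; the robot and the scene stay as the last script left them, time stands still between calls to the robot, and variables do not carry over. Pictures are saved under pics/ and viewed, at most 10 in all, crops included, and the job is handed in when it is done.

```bash
ls; mkdir -p pics
python3 - <<'E'
from bench import bot, imaging
import cv2
for n in("side","top"):
    cv2.imwrite(f"pics/{n}0.png",imaging.capture(n)); m=imaging.camera_model(n); print(m)
s=bot.get_state();print(s["t"],s["tcp_pos"],s["orientation"])
E
```

```text
pics
{'K': array([[368.50805313,   0.        , 254.94287495],
       [  0.        , 368.50805313, 197.1340129 ],
       [  0.        ,   0.        ,   1.        ]]), 'position': array([-13.25829107, -99.39229164, 763.46712742]), 'rotation': array([ 0.72789149,  0.01000553, -1.44708449])}
{'K': array([[399.66865085,   0.        , 251.8303737 ],
       [  0.        , 399.66865085, 181.73402283],
       [  0.        ,   0.        ,   1.        ]]), 'position': array([ 397.63850093,  -34.70419417, 1104.18817023]), 'rotation': array([ 0.15864359,  0.01685664, -1.57712042])}
0.1 [203.65127569 510.36670917 230.58507077] [-3.14006774e+00 -1.94906482e-04  2.76178494e+00]
```

View pics/side0.png

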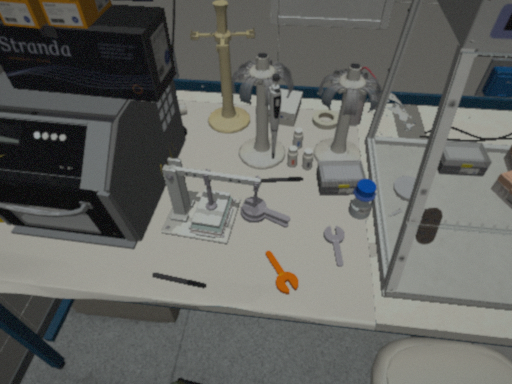

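View pics/top0.png

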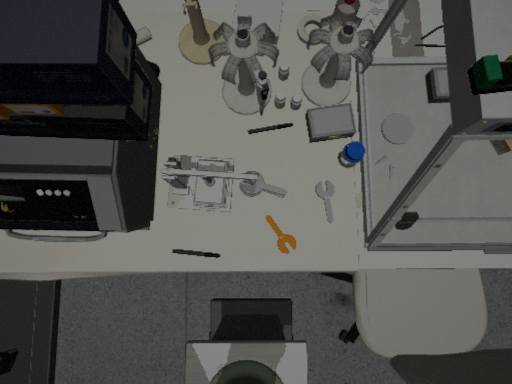

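The grey spanner-shaped weight (top 325,190; side 334,235) lies right of the hanger and fits small_weight. The orange one (top 281,235; side 283,280) is the look-alike. I'll confirm this in an enlarged crop.

```bash
cat > h.py <<'E'
import numpy as np, cv2
from scipy.spatial.transform import Rotation as R
from bench import bot, solve_ik, imaging
def cam(n):
    m=imaging.camera_model(n); return np.array(m["K"]),np.array(m["position"]),R.from_euler("xyz",m["rotation"]).as_matrix()
def unproj(n,u,v,z):
    K,p,r=cam(n); d=np.linalg.inv(K)@[u,v,1]; d=r@[d[0],-d[1],-d[2]]
    return p+d*(z-p[2])/d[2]
def proj(n,X):
    K,p,r=cam(n); c=r.T@(np.array(X)-p); q=K@[c[0],-c[1],-c[2]]; return q[:2]/q[2]
def crop(im,x,y,w,h,f): return cv2.resize(im[y:y+h,x:x+w],None,fx=f,fy=f,interpolation=cv2.INTER_CUBIC)
E
python3 - <<'E'
from h import *
t=cv2.imread("pics/top0.png"); s=cv2.imread("pics/side0.png")
cv2.imwrite("pics/c1.png",np.vstack([crop(t,160,145,200,75,4),crop(s,160,170,200,75,4)]))
print(unproj("top",325,190,12),unproj("side",334,236,12))
print(unproj("top",196,157,0),unproj("side",253,230,0))
E
```

```text
[ 547.67621046 -218.502896     12.        ] [ 544.28270935 -220.89158422   12.        ]
[646.8253694  140.53352663   0.        ] [548.09107516 -16.85840508   0.        ]
```

View pics/c1.png

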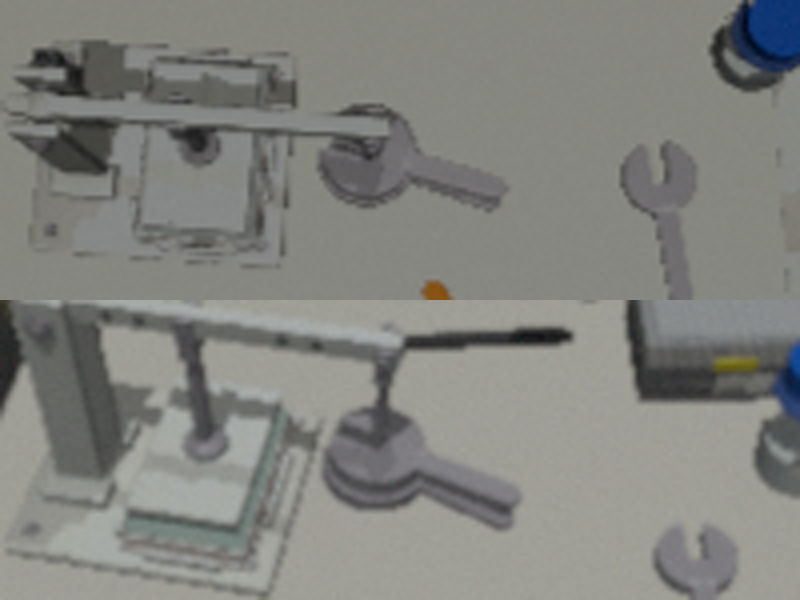

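Run:
```python
from h import *
np.set_printoptions(precision=1,suppress=True)
print("mid centre",unproj("top",251.5,184.3,81),unproj("side",254,205.7,81))
print("mid tip",unproj("top",286,191.5,81),unproj("side",289,218,81))
print("beam end",unproj("top",257,176.7,174),unproj("side",259.5,183,174))
print("beam far end top",unproj("top",161.5,171.5,174))
print("small c",unproj("top",324.75,189.3,12),unproj("side",334,235.5,12))
print("small tip",unproj("top",330.5,221,12),unproj("side",340,263.5,12))
for n,u,v in(("top",352,152),): print("bottle cap",unproj(n,u,v,104))
print("marker back",unproj("top",249,131,5),unproj("top",293,125,5))
print("stem side @81",unproj("side",255.5,204.5,81))
```

```text
mid centre [554.7 -17.6  81. ] [561.5 -18.7  81. ]
mid tip [ 535.2 -106.5   81. ] [ 533.2 -105.5   81. ]
beam end [558.5 -32.3 174. ] [550.1 -33.6 174. ]
beam far end top [573.1 194.5 174. ]
small c [ 549.6 -217.9   12. ] [ 545.8 -220.9   12. ]
small tip [ 462.6 -230.4   12. ] [ 466.2 -233.4   12. ]
bottle cap [ 632.4 -275.2  104. ]
marker back [719.8 -10.2   5. ] [ 736.  -135.5    5. ]
stem side @81 [565.7 -21.9  81. ]
```

Top view: small weight disc at (325,189) with its tongue tip at (330,221), so its slot points away from the robot. The middle weight's disc is at (251,184), its tongue tip at (286,191), and the stem at about (557,-20). I'll push the middle tongue counter-clockwise by about 120° with closed fingers, running in the gap above the large tongue.

```bash
cat >> h.py <<'E'
S=np.array([557.,-20.]); D=np.pi/180
def fing(phi,r,z): return [S[0]+r*np.cos(phi),S[1]+r*np.sin(phi),z]
def down(yaw): return [np.pi,0,yaw]
E
cat > turn.py <<'E'
from h import *
phis=np.arange(-145,6,15)*D
off=np.pi/2   # yaw = phi+off
for o in(np.pi/2,-np.pi/2):
    print(o,[None if (q:=solve_ik(fing(p,75,71.5),down(p+o))) is None else np.round(q,1)[[4,5]] for p in phis])
E
python3 turn.py
python3 - <<'E'
from h import *
for p in ([170,400,330],[330,150,330],[400,-120,250]): 
  q=solve_ik(p,down(0)); print(p,None if q is None else np.round(q,2))
E
```

```text
1.5707963267948966 [array([ 0. , -2.5]), array([ 0. , -2.7]), array([ 0., -3.]), array([0., 3.]), array([0. , 2.8]), array([0. , 2.5]), array([0. , 2.3]), array([0., 2.]), array([0. , 1.8]), array([0. , 1.6]), array([0. , 1.3])]
-1.5707963267948966 [array([0. , 0.7]), array([0. , 0.4]), array([0. , 0.1]), array([ 0. , -0.1]), array([ 0. , -0.4]), array([ 0. , -0.6]), array([ 0. , -0.9]), array([ 0. , -1.1]), array([ 0. , -1.3]), array([ 0. , -1.6]), array([ 0. , -1.8])]
[170, 400, 330] [ 1.    0.06 -0.28  1.24  0.   -2.14]
[330, 150, 330] [ 0.22 -0.09 -0.42  1.24  0.   -2.92]
[400, -120, 250] [-0.47  0.07 -0.47  1.03  0.    2.67]
```

```bash
cat > turn.py <<'E'
from h import *
def rep(m):
    s=bot.get_state(); print(m,round(s["t"],1),np.round(s["tcp_pos"],1),np.round(s["contact_force"],1))
bot.movel([190,390,330],max_speed=250)
bot.grip(0.0,40)
o=-np.pi/2
bot.move_ptp([340,120,330],down(2.5))
p=-145*D
bot.move_ptp(fing(p,75,180),down(p+o)); rep("above")
bot.movel(fing(p,75,71.5),max_speed=150); rep("down")
N=np.arange(-130,7,17)
for d in N:
    r=76-4*(d+145)/150
    hit=bot.movel(fing(d*D,r,71.5),down(d*D+o),max_speed=90,threshold=12)
    rep(d)
    if hit: print("HIT"); break
cv2.imwrite("pics/t1.png",imaging.capture("top")); cv2.imwrite("pics/s1.png",imaging.capture("side"))
t=cv2.imread("pics/t1.png"); s=cv2.imread("pics/s1.png")
cv2.imwrite("pics/c2.png",np.hstack([crop(t,205,120,100,110,4),crop(s,205,140,100,110,4)]))
E
python3 turn.py
```

```text
above 3.9 [495.5 -62.  180.6] [-0.9 -0.3  1.2]
down 4.8 [496.3 -62.9  72.5] [-0.4 -0.7  0.4]
-130 5.2 [509.  -78.1  72.4] [-0.4  0.6  1.1]
-113 5.7 [527.2 -88.8  71.6] [-0.7  0.5 -0.8]
-96 6.1 [548.6 -94.   71.4] [-0.6 -0.6  0.5]
-79 6.3 [556.5 -96.   71.3] [ 0.6 -2.1  1.4]
HIT
```

View pics/c2.png

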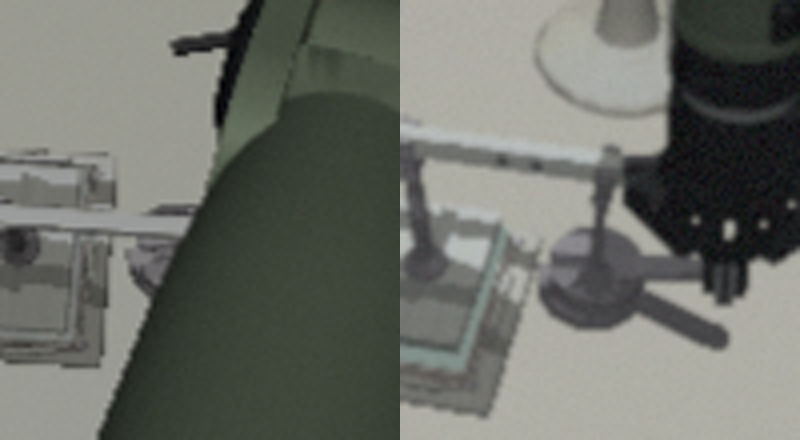

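Side crop: the middle tongue has turned to about -75° and the large one still lies at about -105°. The hand's wide knuckles (closing line radial) sit right by the beam end at (625,180). I'll back off, turn the hand 90° so its narrow side faces the stem, and go on at a larger radius.

```bash
cat > turn2.py <<'E'
from h import *
def rep(m):
    s=bot.get_state(); print(m,round(s["t"],1),np.round(s["tcp_pos"],1),np.round(s["contact_force"],1))
rep("now")
o=-np.pi
bot.movel(fing(-98*D,86,71.5),max_speed=60); rep("back")
bot.movel(fing(-98*D,88,71.5),down(-98*D+o),max_speed=2.5 if 0 else 20); rep("rot")
for d in np.arange(-84,7,15):
    r=85-5*(d+84)/90
    for k in range(2):
        hit=bot.movel(fing(d*D,r,71.5),down(d*D+o),max_speed=70,threshold=18)
        rep(d)
        if not hit or np.linalg.norm(bot.get_state()["contact_force"])>5: break
    if hit: print("HIT"); break
cv2.imwrite("pics/t2.png",imaging.capture("top")); cv2.imwrite("pics/s2.png",imaging.capture("side"))
t=cv2.imread("pics/t2.png"); s=cv2.imread("pics/s2.png")
cv2.imwrite("pics/c3.png",np.hstack([crop(t,205,120,100,110,4),crop(s,205,140,100,110,4)]))
E
python3 turn2.py
```

```text
now 6.4 [555.  -95.8  70.8] [ 0.7 -1.1  0.3]
back 6.8 [ 544.2 -105.3   71.4] [ 0.4  0.3 -0.3]
rot 8.7 [ 544.8 -107.1   71.5] [-0.3  0.5  0.1]
-84 9.1 [ 565.6 -104.4   71.3] [ 0.   0.2 -0.6]
-69 9.6 [586.5 -98.5  71.4] [-0.4  0.6 -0.2]
-54 10.1 [605.4 -87.6  71.4] [ 0.3 -0.3  0.2]
-39 10.5 [620.6 -72.3  71.5] [-0.3 -0.7  0.4]
-24 11.0 [631.4 -53.9  71.5] [-0.  -1.1 -0.3]
-9 11.4 [637.  -33.4  71.7] [ 0.6 -2.5  1.8]
6 11.9 [636.4 -12.1  71.5] [ 1.1 -0.8  0.8]
```

View pics/c3.png

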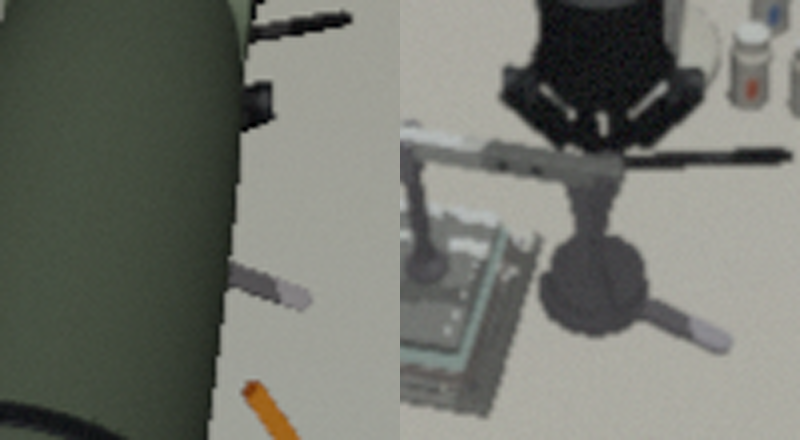

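The middle tongue now points away from the robot, with about 120° turned. I'll nudge it home along its tongue, back off, and look from above the small weight.

```bash
cat > n.py <<'E'
from h import *
def rep(m):
    s=bot.get_state(); print(m,round(s["t"],1),np.round(s["tcp_pos"],1),np.round(s["contact_force"],1))
o=-np.pi
bot.movel(fing(-2*D,84,71.5),max_speed=60)
bot.movel(fing(0,118,71.5),down(6*D+o),max_speed=120)
bot.movel(fing(21*D,118,75),down(21*D+o),max_speed=120); rep("out")
h=bot.movel(fing(21*D,102,75),max_speed=25,threshold=5); rep(("nudge",h))
bot.movel(fing(21*D,120,75),max_speed=120)
bot.movel(fing(21*D,120,210),max_speed=250)
bot.grip(0.5,100)
bot.move_ptp([476,-228,120],down(188.5*D)); rep("small")
cv2.imwrite("pics/t3.png",imaging.capture("top")); cv2.imwrite("pics/s3.png",imaging.capture("side"))
t=cv2.imread("pics/t3.png"); s=cv2.imread("pics/s3.png")
cv2.imwrite("pics/c4.png",np.hstack([crop(t,225,140,65,75,6),crop(s,225,165,65,75,6)]))
E
python3 n.py
```

```text
out 13.3 [666.7  22.2  75.1] [ 0.2 -0.1  0.8]
('nudge', False) 14.1 [651.9  16.6  75. ] [0.  0.5 1.4]
small 16.8 [ 477.3 -227.9  120.6] [ 0.   0.2 -0.2]
```

View pics/c4.png

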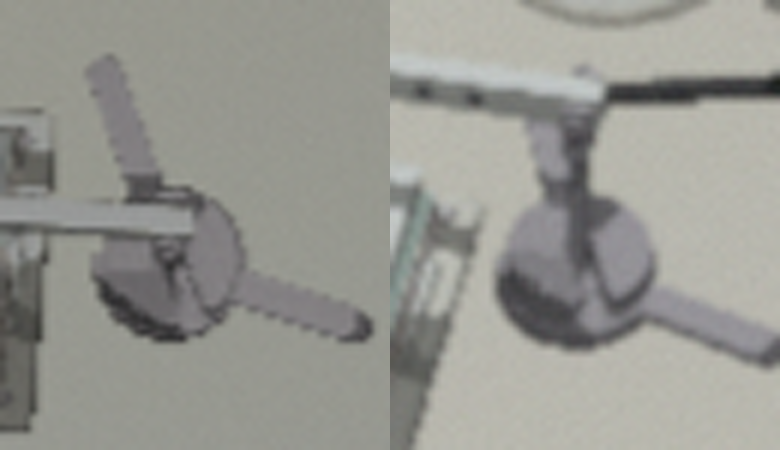

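Run:
```python
from h import *
np.set_printoptions(precision=1,suppress=True)
f=lambda x,y:unproj("top",225+x/6,140+y/6,81)
g=lambda x,y:unproj("side",225+(x-390)/6,165+y/6,81)
print("tip",f(102,56),"root",f(143,178))
print("disc L/R",f(92,265),f(244,262))
print("stem foot top",f(170,262), "side",g(580,262))
print("large tip",unproj("top",225+372/6,140+326/6,67))
print("beam end",unproj("top",225+193/6,140+222/6,174))
for h in(0,): 
  a=[proj("top",[557,-20,z]) for z in(81,120,144)]; print([(p-[225,140])*6 for p in a]); a=[proj("side",[557,-20,z]) for z in(81,120,144)]; print([(p-[225,165])*6+[390,0] for p in a])
```

```text
tip [647.9   6.8  81. ] root [593.4 -10.9  81. ]
disc L/R [555.3  11.4  81. ] [556.1 -54.3  81. ]
stem foot top [556.4 -22.4  81. ] side [552.9 -26.3  81. ]
large tip [ 529.6 -109.9   67. ]
beam end [557.8 -32.6 174. ]
[array([164.5, 260.6]), array([163.1, 246.2]), array([162.2, 236.7])]
[array([565.7, 252.9]), array([564.6, 188.5]), array([563.9, 146.7])]
```

Crop: the middle tongue tip at (102,56) comes out 95±2 mm from the stem, and the large tip at (372,326) 92 mm, so the turn is about 123° and the stem is home to within measurement error. The nudge met no force, so I'll repeat it until I feel contact. Then I'll grasp the small weight.

```bash
sed -i 's/S=np.array.*; D/S=np.array([556.5,-22.]); D/' h.py
cat > n2.py <<'E'
from h import *
def rep(m):
    s=bot.get_state(); print(m,round(s["t"],1),np.round(s["tcp_pos"],1),np.round(s["contact_force"],1),round(s["opening"],2))
o=-np.pi; a=17.7*D
bot.movel([476,-228,200],max_speed=250)
bot.grip(0.0)
bot.move_ptp(fing(a,116,200),down(a+o))
bot.movel(fing(a,116,75),max_speed=250)
bot.movel(fing(a,107,75),max_speed=60); rep("out")
h=bot.movel(fing(a,97,75),max_speed=15,threshold=4); rep(("nudge",h))
bot.movel(fing(a,120,75),max_speed=150)
bot.movel(fing(a,120,200),max_speed=250)
bot.grip(0.5,110)
b=188.5*D; c=np.array([548,-219.5]); g=c+70*np.array([np.cos(b),np.sin(b)])
bot.move_ptp([*g,110],down(b)); rep("small")
bot.movel([*g,30],max_speed=200)
h=bot.movel([*g,1.8],max_speed=40,threshold=15); rep(("down",h))
bot.grip(0.05,110); rep("grip")
bot.movel([*g,25],max_speed=60); rep("lift")
cv2.imwrite("pics/t4.png",imaging.capture("top")); cv2.imwrite("pics/s4.png",imaging.capture("side"))
t=cv2.imread("pics/t4.png"); s=cv2.imread("pics/s4.png")
cv2.imwrite("pics/c5.png",np.vstack([crop(t,225,140,130,75,6),crop(s,225,190,130,25*3,6)])[:,:780])
E
python3 n2.py; python3 -c "
import cv2;i=cv2.imread('pics/c5.png');cv2.imwrite('pics/c5s.png',cv2.resize(i,(520,600)))"
```

```text
out 20.0 [659.2  10.2  77. ] [-0.2 -0.2  0.4] 0.0
('nudge', False) 20.8 [648.5   7.5  74.8] [-0.8  0.8  1.2] 0.0
small 23.4 [ 480.  -229.8  110.6] [ 0.3 -0.3  0.2] 0.5
('down', False) 24.9 [ 478.8 -229.9    1.8] [-0.   0.6 -0.6] 0.5
grip 25.2 [ 479.  -230.1    2.1] [-0.1 -0.3  1.9] 0.14
lift 25.8 [ 478.9 -229.9   25.3] [-0.5  0.1 -1.8] 0.14
```

View pics/c5s.png

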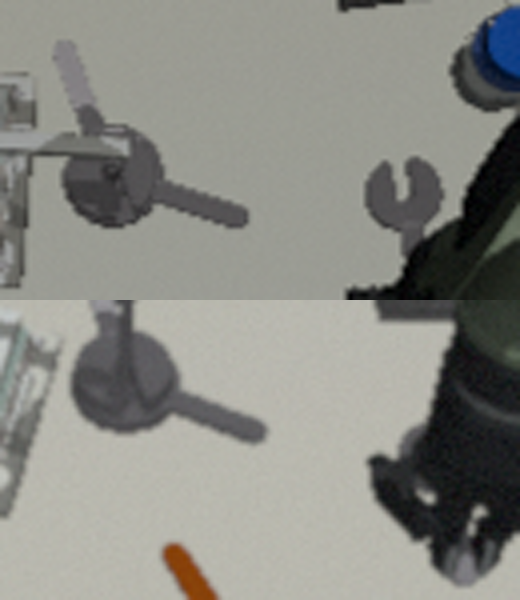

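The small weight is gripped and lifted level, with its disc at (403,193) in the crop. The middle tongue tip is now about 2 mm further in, at about 94 mm. Next I carry the small weight to the stem.

```bash
cat > p.py <<'E'
from h import *
def rep(m):
    s=bot.get_state(); print(m,round(s["t"],1),np.round(s["tcp_pos"],1),np.round(s["contact_force"],1),round(s["opening"],2))
print("tip",unproj("top",225+97/6,140+63/6,81))
c=unproj("top",225+604.5/6,140+289/6,35.5); s=bot.get_state(); tp=np.array(s["tcp_pos"]); d=c-tp
print("centre",c,"rel",d,"ang",np.arctan2(d[1],d[0])/D,np.hypot(*d[:2]))
# target: slot along press +x
b=8.5*D; w=-0.063
L=np.hypot(*d[:2]); L=min(max(L,66),74)
e=np.array([np.cos(w),np.sin(w)])
z=83+6
yaw=188.5*D-b+w
P=lambda back:[*(S-(L+back)*e),z]
bot.movel([*tp[:2],150],max_speed=250)
bot.move_ptp([P(60)[0],P(60)[1],150],down(yaw))
bot.movel(P(60),max_speed=200); rep("pre")
cv2.imwrite("pics/t5.png",imaging.capture("top")); cv2.imwrite("pics/s5.png",imaging.capture("side"))
t=cv2.imread("pics/t5.png"); s=cv2.imread("pics/s5.png")
cv2.imwrite("pics/c6.png",np.hstack([crop(t,225,140,65,95,6),crop(s,225,165,65,95,6)]))
E
python3 p.py
```

```text
tip [644.81364989   9.00085047  81.        ]
centre [ 549.41239788 -216.73702069   35.5       ] rel [70.86312567 12.93118968 10.67048161] ang 10.341615846575543 72.0333134424559
pre 27.9 [424.9 -14.6  88.8] [ 0.6 -0.2 -1. ] 0.14
```

View pics/c6.png

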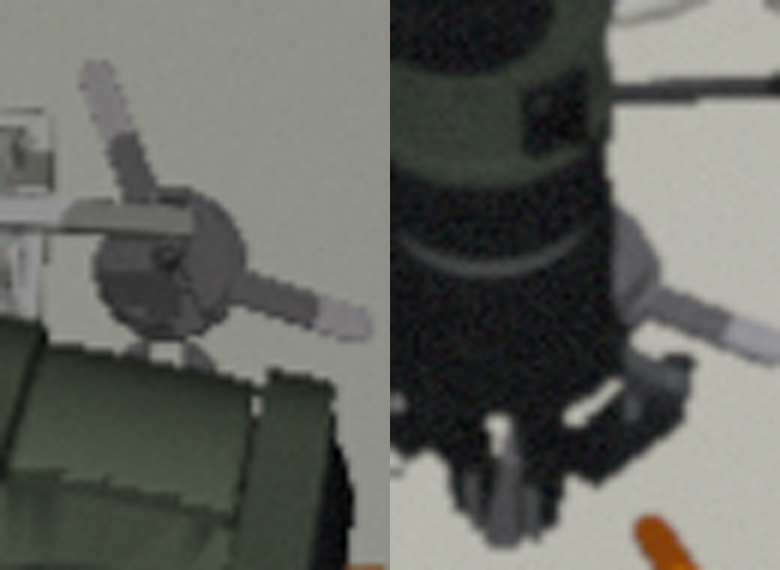

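Run:
```python
from h import *
np.set_printoptions(precision=1,suppress=True)
print("mouth",unproj("top",225+169/6,140+350/6,99), "L",unproj("top",225+122/6,140+360/6,99),"R",unproj("top",225+214/6,140+368/6,99))
print("stem", unproj("top",225+170/6,140+262/6,81))
```

```text
mouth [516.  -21.9  99. ] L [511.9  -2.   99. ] R [508.2 -40.8  99. ]
stem [556.4 -22.4  81. ]
```

The slot mouth at (169,350) lines up with the stem at (170,262) to about 2 mm. I'll shift y by +1.5 mm and slide in until I feel the stem.

```bash
cat > q.py <<'E'
from h import *
def rep(m):
    s=bot.get_state(); print(m,round(s["t"],1),np.round(s["tcp_pos"],1),np.round(s["contact_force"],1),np.round(s["wrist_torque"],2),round(s["opening"],2))
w=-0.063; e=np.array([np.cos(w),np.sin(w)]); S2=S+[0,1.5]
P=lambda back:[*(S2-(72+back)*e),89]
bot.movel(P(35),max_speed=100); rep("mouth")
h=bot.movel(P(8),max_speed=50,threshold=8); rep(("in",h))
if not h:
    h=bot.movel(P(-7),max_speed=20,threshold=6); rep(("home",h))
cv2.imwrite("pics/t6.png",imaging.capture("top")); cv2.imwrite("pics/s6.png",imaging.capture("side"))
t=cv2.imread("pics/t6.png"); s=cv2.imread("pics/s6.png")
cv2.imwrite("pics/c7.png",np.hstack([crop(t,225,140,65,95,6),crop(s,225,165,65,95,6)]))
E
python3 q.py
```

```text
mouth 28.4 [450.1 -13.8  89.5] [-0.1 -0.  -1.7] [ 0.03  0.17 -0.01] 0.15
('in', False) 29.1 [476.4 -15.4  88.8] [-0.5  0.5 -2.2] [0.03 0.15 0.01] 0.14
('home', True) 29.7 [486.8 -15.9  87.7] [ 0.3  0.2 -2. ] [-0.05  0.1   0.02] 0.14
```

The stem was felt at TCP x = 486.8, where it was expected at 484.6, so the slot is home. Next: lower with the beam, release, withdraw and look.

```bash
cat > r.py <<'E'
from h import *
def rep(m):
    s=bot.get_state(); print(m,round(s["t"],1),np.round(s["tcp_pos"],1),np.round(s["contact_force"],1),np.round(s["wrist_torque"],2),round(s["opening"],2))
x,y,z=bot.get_state()["tcp_pos"]
bot.movel([x,y,84],max_speed=30,threshold=8); rep("touch")
h=bot.movel([x,y,62],max_speed=40,threshold=8); rep(("low",h))
bot.grip(0.4,40); rep("open"); bot.dwell(0.5)
zz=bot.get_state()["tcp_pos"][2]
bot.movel([x-40,y,zz],max_speed=80)
bot.movel([x-90,y-60,200],max_speed=250); bot.move_ptp([330,-260,250],down(3.14)); rep("away")
cv2.imwrite("pics/t7.png",imaging.capture("top")); cv2.imwrite("pics/s7.png",imaging.capture("side"))
t=cv2.imread("pics/t7.png"); s=cv2.imread("pics/s7.png")
cv2.imwrite("pics/c8.png",np.hstack([crop(t,225,140,65,95,6),crop(s,225,165,65,95,6)]))
E
python3 r.py
```

```text
touch 30.1 [486.1 -15.8  83.7] [-0.2  0.7 -0.9] [0.02 0.11 0.01] 0.14
('low', False) 30.8 [486.3 -15.8  61.9] [-0.8 -0.3 -1.3] [-0.05 -0.   -0.03] 0.15
open 31.1 [486.5 -15.8  62.2] [-0.2 -0.3 -0.3] [0.05 0.01 0.01] 0.4
away 33.9 [ 330.  -258.8  248.8] [-0.3 -0.9 -0.4] [-0.03  0.03 -0.02] 0.4
```

View pics/c8.png

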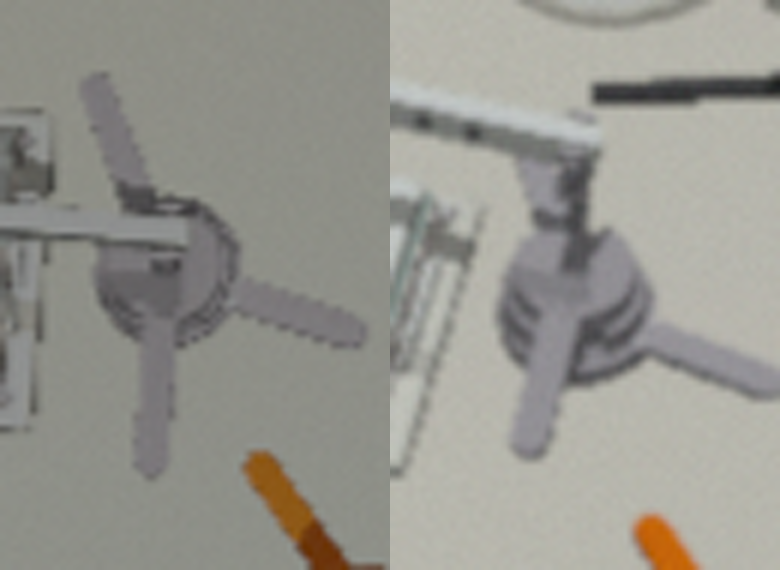

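Run:
```python
from h import *
np.set_printoptions(precision=1,suppress=True)
f=lambda x,y,z:unproj("top",225+x/6,140+y/6,z)
g=lambda x,y,z:unproj("side",225+(x-390)/6,165+y/6,z)
C=S+[0,1.4]
for n,p in(("small",f(150,480,69)),("mid",f(93,72,57)),("large",f(367,334,43)),("small s",g(530,460,69)),("stem side",g(576,270,69)),("stem top",f(166,264,75))):
    d=p[:2]-C; print(n,p,np.hypot(*d),np.arctan2(d[1],d[0])/D)
print("small top disc R, edge",f(224,262,69), "mid tip prev z ok")
t0=cv2.imread("pics/t0.png") if 0 else cv2.imread("pics/top0.png"); t7=cv2.imread("pics/t7.png")
print("beam end",f(188,235,150))
```

```text
small [463.3 -12.9  69. ] 93.52159127919579 175.30005669037746
mid [646.5  11.8  57. ] 95.66009752637196 19.81490986459165
large [ 529.  -109.4   43. ] 92.90530800037254 -107.18986783881792
small s [463.4 -17.9  69. ] 93.14663706180089 178.3619344454335
stem side [558.5 -23.9  69. ] 3.8497032120378623 -59.14630343131135
stem top [556.4 -20.5  75. ] 0.09632397583149573 139.38541149113883
small top disc R, edge [558.  -45.8  69. ] mid tip prev z ok
beam end [556.6 -30.5 150. ]
```

View pics/s7.png

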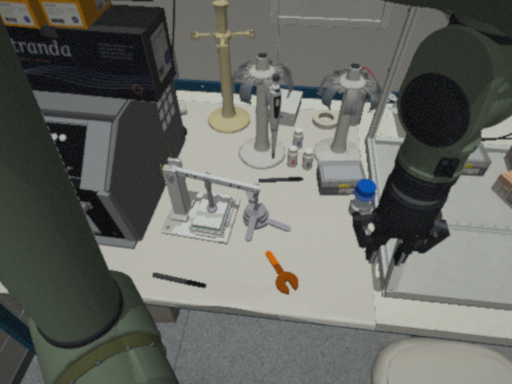

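The picture shows the beam sunk at (210,180), three tongues at distinct angles round (255,215), and the markers, tip box, bottle and orange look-alike where they began. All three tongue tips measure 94±2 mm from the stem, so every weight is home.

```bash
python3 -c "
from bench import bot
print(bot.sign_off(), bot.get_state()['t'])"
```

```text
the job is handed in; nothing more can be done
the job is handed in; nothing more can be done
```

The job is handed in at about 34 s: the middle weight's slot is about 125° from the large one's, the small weight hangs on top with its slot about 155° from the middle one's, each stem is home in its slot to within the ±2 mm I could measure, the beam has sunk under the weights alone, and nothing else appears to have moved in the last picture.

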